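# Open the wafer loader's gate and hold it

## Robot

A 6-joint arm with a two-finger parallel gripper is mounted at the origin on the work surface. World frame = base frame: x ahead of the robot, y to its left, z up, the work surface at z = 0. Lengths are in m, angles in rad, forces in N, time in s.
With the tool pointing down it reaches from about 0.35 to 0.875 m from the base axis. Payload 15.5 kg.
Tool frame: the origin (TCP) lies midway between the tips of the shut fingers; the grasp point (between the pads) lies 19 mm behind it; z points along the fingers, y is the direction in which the jaws open and shut (so a half turn about z gives the same grasp; the last joint's range is limited). The gripper opens to 85 mm and grips with 20 to 120 N. Pads are 22 mm wide; open, the fingers measure 114 mm over their backs; the gripper's body (76 mm by 85 mm) begins 54 mm behind the grasp point. The pads swing forward as they close: fully open they stand 13 mm farther back than shut.
Start: joints at [-1.238, 0.494, 1.345, -0, 1.302, -0.096], TCP at [0.259, -0.569, 0.231] pointing down, gripper open.
Joint ranges: [-2.91, 2.91], [-0.82, 2.16], [0.22, 2.67], [-1.22, 4.37], [0.12, 2.79], [-3.08, 3.08]. Speed limits (rad/s): [1.89, 1.89, 2.57, 3.01, 3.01, 3.01].

## Interface

Orientations are given as a unit quaternion [x, y, z, w].
In Python, from workcell import status, get_image, camera_model, ctrl, finder gives the robot as it stands.
- The arm moves only by the shell command python3 -m handwheel 'ROWS' [FORCE]. ROWS is JSON, a list of rows, each an object of numbers: "ax", "ay", "az": the turn, a rotation vector about the world's x, y, z in rad; "x", "y", "z": the shift along the world's x, y, z in m; "fingers": the closure, from -1 (fully open) to 1 (shut). A call has 1 to 5 rows; each row shifts and turns the pose as measured when the row begins; what a row does not reach is not made up. A row lasts 1/10 s, in which the tool goes at most 50 mm and 8.59 degrees, less where a joint would pass 70% of its speed; a pose out of reach is approached as far as the arm can. A call with a gripper value outside its range is refused whole. The fingers move at their own pace and stop on an object; FORCE is the grip in N (left out, the last holds). Time passes only in rows, so rows that do not move let the fingers close. It gives the time, the measured TCP pose, the force and the opening at its end, in the units of the state.
- status.sense(): the state, without advancing time (a new reading comes with each control period).
- get_image(name): name is "scene" or "top"; returns the picture (480x640x3 uint8, red, green, blue); there is no depth.
- camera_model(name): a dict with "vertical_fov" (degrees; the focal length in pixels is half the picture's height over the tangent of half this angle, whatever the lens; pixels are square), "cx", "cy" (the principal point, pixels), "extrinsics" (4x4, takes a point from camera to world coordinates). Camera axes: x right, y down, z forward; pixel columns grow to the right and rows downward; lengths in m; the calibration is good to about 2 mm. A picture is of the moment at which its call begins. camera_model takes no time and is no camera call.
- ctrl.job_done(): hands the job in, once; it reports no verdict.
Trained networks look in the newest picture that a camera, given by its name, has taken for a name from the list of things; names that differ only in an ending like _2 or _b are one class to them, and where a whole thing is asked for, a point or a joint stands for the part that bears it (a point fixed in the world has none). Each returns a list of dicts, best first, with "confidence" (0 to 1); they miss things now and then, are a little off and sometimes report something else, mostly with a low value. They report only what shows in the picture. A call takes as long as a camera call.
- finder.regions_of(camera, label): "region" (480x640 bool, what is visible of it).
- finder.tip_of(camera, label): "xyz" ([x, y, z] in m, in world coordinates, good to about 4 mm: a listed point, or the origin of a listed thing).
The state is a dict: "time": time; "qpos": joint angles; "dq": joint speeds; "effort": joint torques, N m; "eef_pos": TCP position; "tool_rot": TCP orientation; "ft_force": force on the tool from outside, world axes, zero at the start; "wrist_torque": the same for the moment, N m; "finger_gap": finger opening in m.
Only numpy, scipy, OpenCV 4.12 (cv2) and the standard library are available. Lean on these libraries where they do the work, as an engineer would, in place of code of your own. Each camera call takes 0.05 s, during which the arm holds its last target.

## Task

Get the wafer loader on the vibration table ready for a colleague to load it: first slide the flat dust cover fully home over the lens well so no dust gets in. Then squeeze both tabs of the catch with the square blocks fully together, after that those of the catch with the round posts, and only then swing the gate by its upright pull past the click stop until it stands at about a right angle to the loader's front. The gate springs back if let go, so finish while still holding it wide open; leave the jar, lens mount and dish around the loader where they are.

Things in the scene. Friction and masses are not known exactly. Their poses are not given: they have to be found in the camera images.
- loader: Aluminium wafer loader on the table, 415 mm wide, 112 mm deep, 100 mm high, with dust cover (left), two catches on its roof above the gate (right). Origin on the table below the gate's plane, 200 mm left of the hinge; x points into the loader away from its front, y along the front to the robot's left, z up. Does not move.
- cover_grip (a point): Centre of the black upright rib in the middle of the flat grey dust cover (92 x 92 x 5 mm, upper face 22 mm below this point). Rib: 44 mm along the loader's x, 12 mm thick along y, top 19 mm above this point. Axes as the loader. The cover slides along y against about 3 N and stays where left.
- block_mid (a point): Middle between the two black tabs of the square-block catch; which catch is nearer the hinge varies. Axes as the loader. Tabs: upright blocks 36 mm along x, 12 mm thick along y, tops 18 mm above this point, outer faces 26 mm either side of it along y. Each slides 9 mm inwards (4 N friction) and stays in. Latch parts rise to 21 mm below this point: keep fingertips at most 15 mm below it.
- round_mid (a point): Middle between the two black tabs of the round-post catch: the same catch with upright round posts of 14 mm diameter in place of blocks; outer faces 26 mm to either side of this point along y, tops 18 mm above it. Same axes, travel, friction and clearances as the square-block catch; the catches stand 100 mm apart along y.
- gate_pull (a point): Point on the axis of the gate's pull, a black upright round post, 16 mm diameter, 22 mm in front of the gate's plane and 115 mm along it from the hinge. Its top is 21 mm above this point, the gate's top edge 37 mm below, latch pins on that edge 21 mm below (keep fingertips at most 15 mm below this point). Axes turn with the gate; as the loader's when shut.
- cover (a joint): Travel of the dust cover in m along the loader's y: at 0 it is right back and the lens well is open, at 0.097 it is against its end stop, well fully covered. Starts anywhere from 0 to 0.04.
- block_a (a joint): Travel of the square-block catch's tab on the +y side: 0 out (locked) to 0.009 m fully squeezed in.
- block_b (a joint): The same for the square-block catch's tab on the -y side.
- round_a (a joint): Travel of the round-post catch's tab on the +y side: 0 out (locked) to 0.009 m fully squeezed in.
- round_b (a joint): The same for the round-post catch's tab on the -y side.
- gate_hinge (a point): Point on the gate's upright hinge axis at the same height as gate_pull; the hinge is at the right end of the loader's front. The gate is a grey panel 212 mm wide and 85 mm high.
- gate (a joint): Opening angle of the gate in rad: 0 shut, up to 1.75; it opens towards the robot, turning anticlockwise seen from above. It cannot open until all four catch tabs are in. A spring closes it (about 1 N at the pull when ajar, 3 N at a right angle), and a sprung click stop between 0.4 and 0.8 rad takes about 3 N more to pass.
- jar: Bystander: amber glass jar, 52 mm across and 75 mm high; origin at the centre of its underside.
- mount: Bystander: lens mount, a round 36 mm lens holder on a post with a 44 mm foot, 88 mm high, standing to the left of the loader; origin at the centre of its underside.
- dish: Bystander: shallow steel dish 80 mm across, 16 mm high, to the right of the loader; origin at the centre of its underside.

How it is judged:
On the way, in this order (a step that is already met when the one before it is completed fails the run):
1. the dust cover is fully home over the lens well (value of joint cover above 0.092 m), for 0.2 s.
2. both square-block tabs are squeezed in (value of joint each of block_a, block_b above 0.0065 m), for 0.2 s.
3. both round-post tabs are squeezed in (value of joint each of round_a, round_b above 0.0065 m), for 0.2 s.
4. the gate is past its click stop (value of joint gate above 0.85 rad), for 0.1 s.
At the end, for the whole second after the job is handed in: The fingers hold the gate still (contact of at least 0.5 N) at 1.3 rad (75 degrees) or wider, the dust cover is within 5 mm of its end stop, and all four catch tabs are still at least 6.5 mm in (all of step 2 and all of step 3 and value of joint gate above 1.3 rad and velocity of joint gate between -0.1 and 0.1 rad/s and contact force between the fingers and gate above 0.5 N and value of joint cover above 0.092 m); the arm keeps its last pose, push and grip.
It fails at once if a round-post tab was pushed in before the square-block catch was squeezed (value of joint any of round_a, round_b above 0.004 m and value of joint any of block_a, block_b below 0.006 m).
It fails at once if a bystander was moved more than 30 mm or tipped over (distance of any of jar, mount, dish from where it was at the start of the episode above 0.03 m or angle between any of jar, mount's own z axis and vertical above 0.5 rad).
It also fails if it takes over 59 s, if anything falls off the work surface, if the arm or the gripper's body presses on something with over 40 N, if the wrist force passes 120 N, or if a joint passes its speed limit or range.

## Working session

There is one attempt and no reset: what is moved stays moved. The work goes in short steps, Python scripts to look and compute and a shell command to move; the robot and the scene stay as the last step left them, time stands still between calls to the robot, and variables do not carry over. Pictures are saved under pics/ and viewed, and the job is handed in when it is done.

```bash
mkdir -p pics; ls
python3 - <<'E'
from workcell import status,get_image,camera_model,ctrl,finder
import cv2,numpy as np
s=status.sense();print(s)
for c in ("scene","top"):
    im=get_image(c);cv2.imwrite(f"pics/{c}0.png",im[:,:,::-1])
    m=camera_model(c);print(c,m)
    for l in ("loader","cover_grip","block_mid","round_mid","gate_pull","gate_hinge","jar","mount","dish"):
        try:
            r=finder.tip_of(c,l);print(l,[(np.round(d["xyz"],4).tolist(),round(d["confidence"],2)) for d in r[:3]])
        except Exception as e: print(l,e)
print(status.sense()["time"])
E
```

```text
pics
{'time': 0.0, 'qpos': array([-1.23848818e+00,  4.94161819e-01,  1.34611211e+00, -6.07014228e-06,
        1.30248867e+00, -9.54916859e-02]), 'dq': array([-0.0007167 ,  0.00137081, -0.00182583,  0.00055527, -0.00061374,
       -0.00067401]), 'effort': array([ 3.69742713e-05, -8.82156515e+01, -3.83870995e+01, -2.00870700e-04,
        9.98274103e-03, -3.78425995e-06]), 'eef_pos': array([ 0.25918638, -0.5683449 ,  0.23071998]), 'tool_rot': array([ 9.77210165e-01,  2.12273294e-01, -7.20093587e-05, -5.80531032e-04]), 'ft_force': array([-0.69090096, -0.80141087, -0.4088603 ]), 'wrist_torque': array([-0.00474957,  0.02854109,  0.00345722]), 'finger_gap': 0.08537447750936732}
scene {'vertical_fov': 43.53303608895454, 'cx': 316.67617996908206, 'cy': 236.87646927876338, 'extrinsics': array([[-0.87261882,  0.32375342, -0.36567761,  1.02223826],
       [ 0.48823186,  0.55848916, -0.6706113 ,  0.90103118],
       [-0.01288572, -0.7637235 , -0.64541488,  1.03570249],
       [ 0.        ,  0.        ,  0.        ,  1.        ]])}
loader [([0.5723, 0.014, -0.0013], 0.89)]
cover_grip [([0.631, 0.0
[... 408 characters left out ...]
.26823959619276, 'cy': 241.8701660908624, 'extrinsics': array([[ 0.00881783, -0.98272462,  0.18486366,  0.2179822 ],
       [-0.99995393, -0.00936691, -0.00209709, -0.0560417 ],
       [ 0.00379246, -0.18483665, -0.98276194,  1.68864542],
       [ 0.        ,  0.        ,  0.        ,  1.        ]])}
loader [([0.5787, 0.0141, -0.0013], 0.67), ([0.6313, -0.1155, 0.1316], 0.51)]
cover_grip [([0.6322, 0.0952, 0.1325], 0.71)]
block_mid [([0.6311, -0.1169, 0.1332], 0.76)]
round_mid [([0.615, -0.0178, 0.1365], 0.62)]
gate_pull [([0.5736, -0.0736, 0.1352], 0.81)]
gate_hinge [([0.6083, -0.1861, 0.136], 0.66)]
jar [([0.3956, 0.2929, 0.0008], 0.76)]
mount [([0.4984, 0.4098, 0.0043], 0.56)]
dish []
1.0
```

View pics/scene0.png

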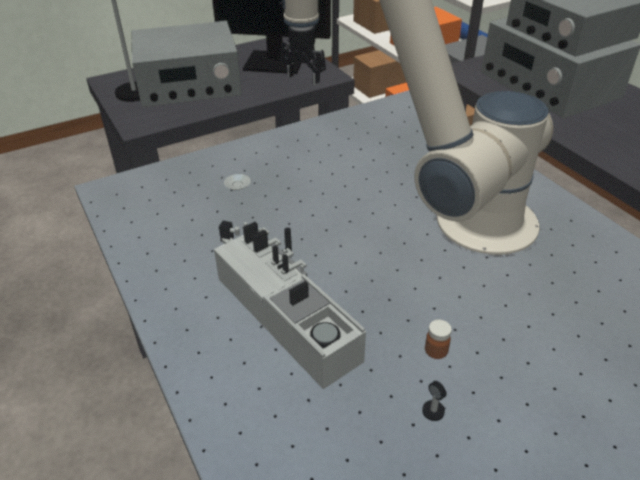

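View pics/top0.png

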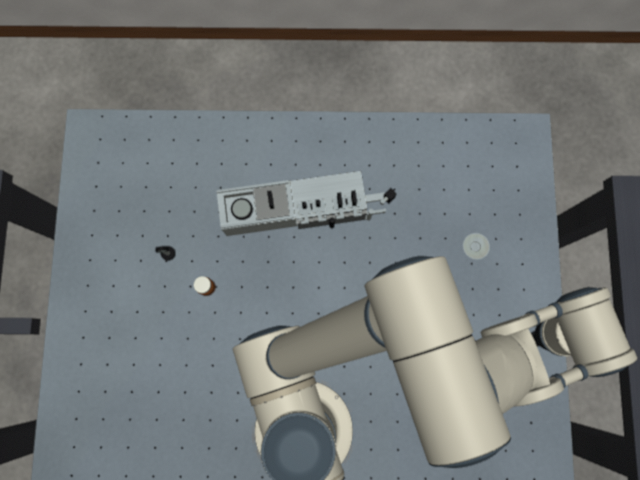

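Run:
```python
import cv2
a=cv2.imread("pics/top0.png")[235:375,180:400];cv2.imwrite("pics/topc.png",cv2.resize(a,None,fx=3.6,fy=3.6,interpolation=cv2.INTER_CUBIC))
a=cv2.imread("pics/scene0.png")[160:390,230:500];cv2.imwrite("pics/scenec.png",cv2.resize(a,None,fx=2.6,fy=2.6,interpolation=cv2.INTER_CUBIC))
```

```text
(no output)
```

View pics/topc.png

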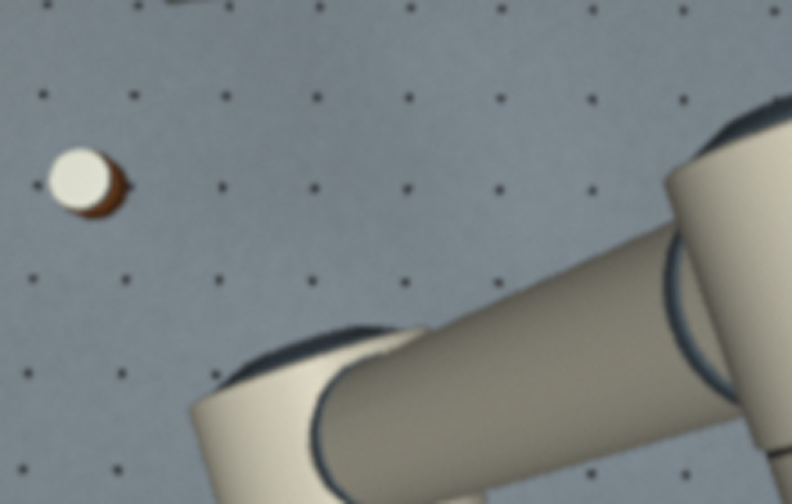

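View pics/scenec.png

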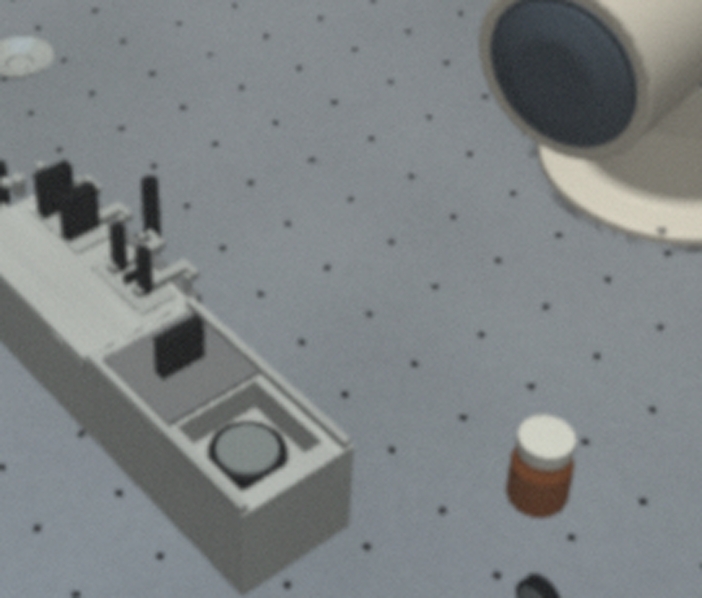

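Run:
```python
import cv2
a=cv2.imread("pics/top0.png")[160:250,205:405];cv2.imwrite("pics/topc2.png",cv2.resize(a,None,fx=4,fy=4,interpolation=cv2.INTER_CUBIC))
a=cv2.imread("pics/scene0.png")[205:395,205:375];cv2.imwrite("pics/scenec2.png",cv2.resize(a,None,fx=3.1,fy=3.1,interpolation=cv2.INTER_CUBIC))
```

```text
(no output)
```

View pics/topc2.png

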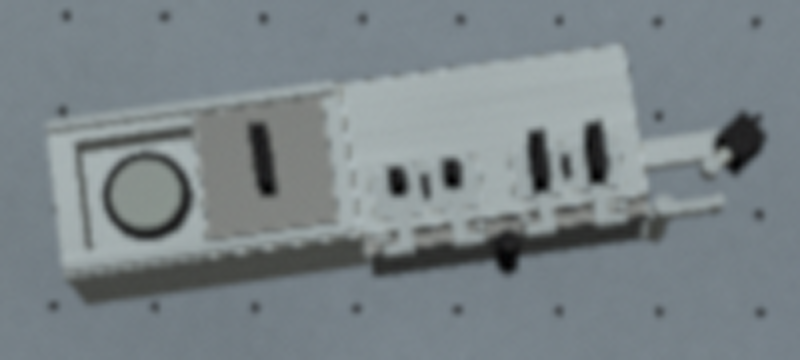

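View pics/scenec2.png

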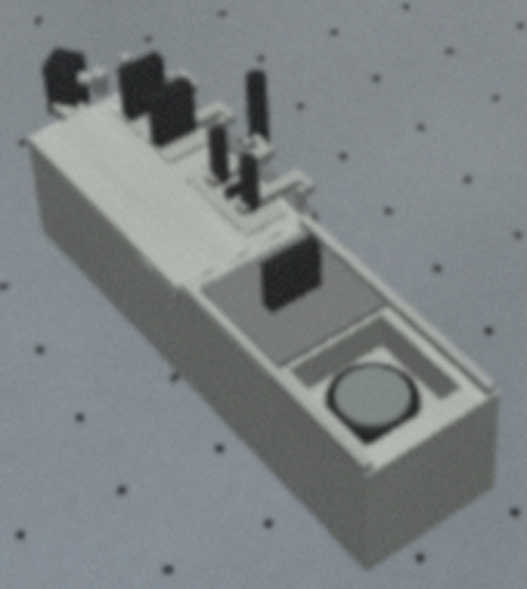

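```bash
cat > h.py <<'E'
import numpy as np,cv2
from scipy.optimize import least_squares
from workcell import status,get_image,camera_model,ctrl,finder
def cam(n):
    m=camera_model(n);return 240/np.tan(np.radians(m["vertical_fov"]/2)),m["cx"],m["cy"],np.linalg.inv(m["extrinsics"])
C={n:cam(n) for n in("scene","top")}
def proj(n,P):
    f,cx,cy,E=C[n];P=np.atleast_2d(P)@E[:3,:3].T+E[:3,3]
    return np.c_[f*P[:,0]/P[:,2]+cx,f*P[:,1]/P[:,2]+cy]
def say():
    s=status.sense();print(round(s["time"],2),np.round(s["eef_pos"],4),np.round(s["ft_force"],1),round(s["finger_gap"],4))
E
python3 - <<'E'
from h import *
for c,(x0,y0,x1,y1) in (("top",(205,160,405,250)),("scene",(205,205,375,330))):
    im=cv2.imread(f"pics/{c}0.png");g=im.max(2)
    m=np.zeros_like(g);m[y0:y1,x0:x1]=g[y0:y1,x0:x1]<75
    n,l,st,ce=cv2.connectedComponentsWithStats(m)
    for i in range(1,n):
        if st[i,4]>8: print(c,st[i],ce[i].round(1))
    q=np.hstack([cv2.resize(g[y0:y1,x0:x1],None,fx=2,fy=2)])
E
```

```text
top [384 189  12  14 103] [389.9 194.8]
top [267 191   7  18  79] [270.2 199.4]
top [351 191   6  15  57] [353.5 198. ]
top [337 193   5  15  54] [339.2 200. ]
top [232 199  21  21  66] [244.5 212.5]
top [316 200   4   7  24] [317.5 203. ]
top [302 202   5   7  21] [303.9 204.8]
top [298 214  68  15 321] [331.4 221.5]
top [368 215   3   5  11] [368.7 216.5]
top [225 221  70  14 319] [260.  227.4]
scene [219 221  15  18 192] [225.5 229.8]
scene [243 222  25  30 454] [255.3 236.4]
scene [285 228   6  21 111] [287.5 237.8]
scene [273 246   6  18  79] [275.2 253.9]
scene [278 255  11  18  99] [284.3 263.5]
scene [289 281  20  24 308] [298.5 292.9]
```

```bash
cat > fit.py <<'E'
from h import *
def box(sx,sy,z0,z1): return np.array([[a*sx/2,b*sy/2,z] for a in(-1,1) for b in(-1,1) for z in(z0,z1)])
def cyl(d,z0,z1):
    t=np.arange(16)*np.pi/8;return np.array([[d/2*np.cos(a),d/2*np.sin(a),z] for a in t for z in(z0,z1)])
def cent(n,parts):
    m=np.zeros((480*8,640*8),np.uint8)
    for P in parts:
        h=cv2.convexHull(proj(n,P).astype(np.float32))[:,0]
        cv2.fillConvexPoly(m,np.round((h+.5)*8).astype(np.int32),1)
    mo=cv2.moments(m[150*8:310*8],True)
    return np.array([mo["m10"]/mo["m00"]/8-.5,mo["m01"]/mo["m00"]/8-.5+150])
def model(p):
    x0,y0,yaw,rx,ry,rz,cx,cy,cz,pz=p
    R=np.array([[np.cos(yaw),-np.sin(yaw),0],[np.sin(yaw),np.cos(yaw),0],[0,0,1]])
    T=lambda P,o:(P+np.array(o))@R.T+[x0,y0,0]
    rib=T(box(.044,.012,-.022,.019),(rx,ry,rz))
    B=box(.036,.012,-.02,.018);Y=cyl(.014,-.02,.018)
    ba=T(B,(cx,cy+.02,cz));bb=T(B,(cx,cy-.02,cz))
    ra=T(Y,(cx,cy+.119,cz));rb=T(Y,(cx,cy+.081,cz))
    pu=T(cyl(.016,-.021,.021),(-.022,-.085,pz))
    return rib,ba,bb,ra,rb,pu
obs=[("top",[0],(270.2,199.4)),("top",[2],(353.5,198)),("top",[1],(339.2,200)),("top",[4],(317.5,203)),("top",[3],(303.9,204.8)),
("scene",[1,2],(255.3,236.4)),("scene",[5],(287.5,237.8)),("scene",[4],(275.2,253.9)),("scene",[0],(298.5,292.9)),("top",[5],(331.8,222.8))]
pri=np.array([.575,.014,.12,.06,.08,.13,.04,-.13,.135,.135])
def res(p):
    M=model(p)
    r=np.concatenate([cent(n,[M[i] for i in k])-np.array(o) for n,k,o in obs])
    return np.r_[r,(p[[8,9,5]]-.134)/.006]
s=least_squares(res,pri,diff_step=1e-2,x_scale=[.05,.05,.1,.05,.05,.05,.05,.05,.05,.05],loss="soft_l1")
p=s.x;print(p.round(4));print(res(p).round(2))
R=lambda lx,ly:(p[0]+np.cos(p[2])*lx-np.sin(p[2])*ly,p[1]+np.sin(p[2])*lx+np.cos(p[2])*ly)
for n,v in(("rib",(p[3],p[4])),("block",(p[6],p[7])),("round",(p[6],p[7]+.1)),("pull",(-.022,-.085)),("hinge",(0,-.2)),("origin",(0,0))):print(n,np.round(R(*v),4))
M=model(p)
for c,(x0,y0,x1,y1) in (("top",(205,160,405,250)),("scene",(205,205,375,330))):
    im=cv2.resize(cv2.imread(f"pics/{c}0.png")[y0:y1,x0:x1],None,fx=4,fy=4,interpolation=cv2.INTER_CUBIC)
    for P in M:
        h=cv2.convexHull(proj(c,P).astype(np.float32))[:,0]
        cv2.polylines(im,[np.round((h-[x0,y0]+.5)*4).astype(np.int32)],True,(0,0,255))
    cv2.imwrite(f"pics/fit_{c}.png",im)
E
python3 fit.py
```

```text
[ 0.5755  0.0125  0.1565  0.0674  0.0761  0.1298  0.037  -0.1338  0.132
  0.1273]
[-0.28 -0.12 -0.07 -0.2  -0.02 -0.18 -0.08 -0.04 -0.05  0.11 -0.15 -0.27
  0.3  -0.42 -0.17  0.04 -0.02 -0.24  0.27 -0.63 -0.34 -1.12 -0.7 ]
rib [0.6303 0.0982]
block [ 0.633  -0.1139]
round [ 0.6174 -0.0151]
pull [ 0.5671 -0.0749]
hinge [ 0.6067 -0.1851]
origin [0.5755 0.0125]
```

View pics/fit_top.png

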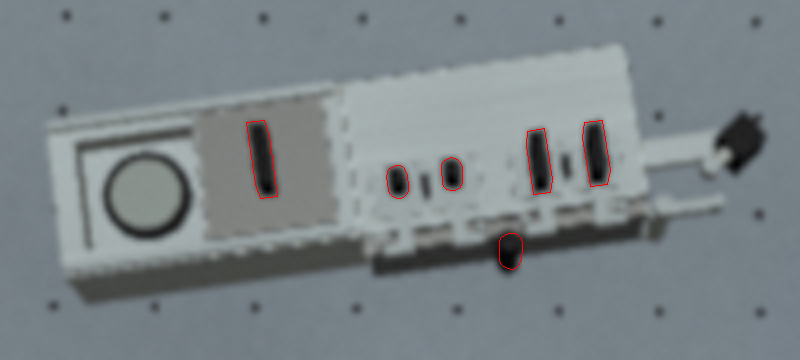

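View pics/fit_scene.png

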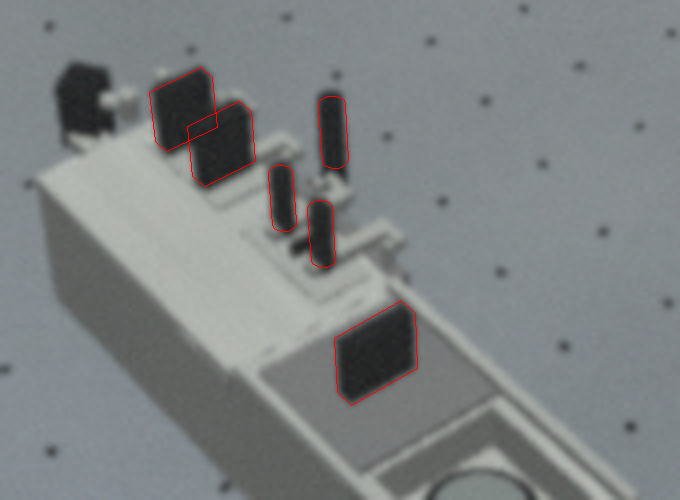

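The overlay matches both pictures. The rib is at top pixel (270,199), the round posts are at (304–318,204), the blocks at (339–353,199), nearer the hinge, and the pull is at (332,222). Heights come out at about 0.13 m, as expected. I'm moving towards the rib.

```bash
python3 -m handwheel '[{"x":0.023,"y":0.0417,"az":-0.054,"fingers":-1},{"x":0.023,"y":0.0417,"az":-0.054,"fingers":-1},{"x":0.023,"y":0.0417,"az":-0.054,"fingers":-1},{"x":0.023,"y":0.0417,"az":-0.054,"fingers":-1},{"x":0.023,"y":0.0417,"az":-0.054,"fingers":-1}]' 40; python3 -m handwheel '[{"x":0.023,"y":0.0417,"fingers":-1},{"x":0.023,"y":0.0417,"fingers":-1},{"x":0.023,"y":0.0417,"fingers":-1},{"x":0.023,"y":0.0417,"fingers":-1},{"x":0.023,"y":0.0417,"fingers":-1}]'
```

```text
invalid input at $[0]: expected keys ax, ay, az, x, y, z, fingers
invalid input at $[0]: expected keys ax, ay, az, x, y, z, fingers
```

```bash
python3 -m handwheel '[{"x":0.023,"y":0.0417,"z":0,"ax":0,"ay":0,"az":-0.054,"fingers":-1},{"x":0.023,"y":0.0417,"z":0,"ax":0,"ay":0,"az":-0.054,"fingers":-1},{"x":0.023,"y":0.0417,"z":0,"ax":0,"ay":0,"az":-0.054,"fingers":-1},{"x":0.023,"y":0.0417,"z":0,"ax":0,"ay":0,"az":-0.054,"fingers":-1},{"x":0.023,"y":0.0417,"z":0,"ax":0,"ay":0,"az":-0.054,"fingers":-1}]' 40; python3 -m handwheel '[{"x":0.023,"y":0.0417,"z":0,"ax":0,"ay":0,"az":0,"fingers":-1},{"x":0.023,"y":0.0417,"z":0,"ax":0,"ay":0,"az":0,"fingers":-1},{"x":0.023,"y":0.0417,"z":0,"ax":0,"ay":0,"az":0,"fingers":-1},{"x":0.023,"y":0.0417,"z":0,"ax":0,"ay":0,"az":0,"fingers":-1},{"x":0.023,"y":0.0417,"z":0,"ax":0,"ay":0,"az":0,"fingers":-1}]'
```

```text
time: 1.5
eef_pos: [0.3743, -0.3585, 0.2309]
tool_rot: [0.998, 0.07, 0.0, 0.002]
ft_force: [0.6, 0.4, -0.2]
finger_gap: 0.0853
time: 2.0
eef_pos: [0.4927, -0.1411, 0.232]
tool_rot: [0.998, 0.069, 0.001, 0.002]
ft_force: [1.3, 0.2, -0.7]
finger_gap: 0.0848
```

```bash
python3 -m handwheel '[{"x":0.0228,"y":0.04,"z":0,"ax":0,"ay":0,"az":0.018,"fingers":-1},{"x":0.0228,"y":0.04,"z":0,"ax":0,"ay":0,"az":0,"fingers":-1},{"x":0.0228,"y":0.04,"z":0,"ax":0,"ay":0,"az":0,"fingers":-1},{"x":0.0228,"y":0.04,"z":0,"ax":0,"ay":0,"az":0,"fingers":-1},{"x":0.0228,"y":0.04,"z":0,"ax":0,"ay":0,"az":0,"fingers":-1}]'; python3 -m handwheel '[{"x":0.0228,"y":0.036,"z":0,"ax":0,"ay":0,"az":0,"fingers":-1},{"x":0,"y":0,"z":-0.03,"ax":0,"ay":0,"az":0,"fingers":-1},{"x":0,"y":0,"z":0,"ax":0,"ay":0,"az":0,"fingers":-1}]'
python3 - <<'E'
from h import *
for c in ("top","scene"): cv2.imwrite(f"pics/{c}1.png",get_image(c)[:,:,::-1])
a=np.hstack([cv2.resize(cv2.imread("pics/top1.png")[130:270,180:420],(400,233)),cv2.resize(cv2.imread("pics/scene1.png")[150:380,180:400],(400,418))[:233*1+185][:418].copy()[:233]]) if 0 else cv2.resize(cv2.imread("pics/scene1.png")[130:390,180:400],None,fx=2.3,fy=2.3)
cv2.imwrite("pics/s1c.png",a)
E
```

```text
time: 2.5
eef_pos: [0.6103, 0.069, 0.233]
tool_rot: [0.997, 0.078, 0.002, 0.003]
ft_force: [0.5, -1.3, 0.3]
finger_gap: 0.0853
time: 2.8
eef_pos: [0.6362, 0.1129, 0.2023]
tool_rot: [0.997, 0.081, 0.004, 0.002]
ft_force: [-0.6, -0.0, -0.2]
finger_gap: 0.0853
```

View pics/s1c.png

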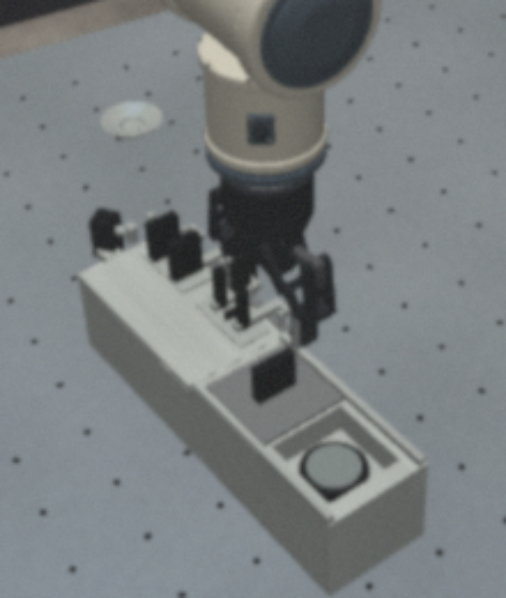

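The pose is over the rib, 15 mm too far along y. I'll correct that and descend.

```bash
python3 -m handwheel '[{"x":-0.005,"y":-0.0145,"z":0,"ax":0,"ay":0,"az":0,"fingers":-1},{"x":0,"y":0,"z":-0.03,"ax":0,"ay":0,"az":0,"fingers":-1},{"x":0,"y":0,"z":0,"ax":0,"ay":0,"az":0,"fingers":-1}]'
```

```text
time: 3.2
eef_pos: [0.6334, 0.0934, 0.1804]
tool_rot: [0.997, 0.079, 0.009, 0.003]
ft_force: [-1.0, 0.0, 0.2]
finger_gap: 0.0856
```

```bash
python3 -m handwheel '[{"x":-0.003,"y":0.004,"z":-0.03,"ax":-0.003,"ay":0.018,"az":0,"fingers":-1},{"x":0,"y":0,"z":-0.03,"ax":0,"ay":0,"az":0,"fingers":-1},{"x":0,"y":0,"z":0,"ax":0,"ay":0,"az":0,"fingers":-0.5},{"x":0,"y":0,"z":0,"ax":0,"ay":0,"az":0,"fingers":1},{"x":0,"y":0,"z":0,"ax":0,"ay":0,"az":0,"fingers":1}]' 40
```

```text
time: 3.7
eef_pos: [0.6337, 0.0925, 0.13]
tool_rot: [0.997, 0.077, 0.005, 0.004]
ft_force: [-0.5, -0.3, 0.7]
finger_gap: 0.044
```

```bash
python3 -m handwheel '[{"x":0,"y":0,"z":0,"ax":0,"ay":0,"az":0,"fingers":1},{"x":0,"y":0,"z":0,"ax":0,"ay":0,"az":0,"fingers":1},{"x":0,"y":0,"z":0,"ax":0,"ay":0,"az":0,"fingers":1},{"x":0,"y":0,"z":0,"ax":0,"ay":0,"az":0,"fingers":1}]' 40
```

```text
time: 4.1
eef_pos: [0.6348, 0.0924, 0.1334]
tool_rot: [0.997, 0.077, 0.007, 0.004]
ft_force: [2.2, -1.0, -7.3]
finger_gap: 0.0105
```

```bash
python3 -m handwheel '[{"x":-0.0016,"y":0.01,"z":-0.002,"ax":0,"ay":0,"az":0,"fingers":1},{"x":-0.0025,"y":0.016,"z":-0.001,"ax":0,"ay":0,"az":0,"fingers":1},{"x":-0.0025,"y":0.016,"z":0,"ax":0,"ay":0,"az":0,"fingers":1}]' 60
```

```text
time: 4.4
eef_pos: [0.6285, 0.1328, 0.1335]
tool_rot: [0.997, 0.076, 0.008, 0.005]
ft_force: [5.3, -3.1, -16.5]
finger_gap: 0.0103
```

```bash
python3 -m handwheel '[{"x":-0.003,"y":0.015,"z":-0.004,"ax":0,"ay":0.01,"az":0,"fingers":1},{"x":-0.003,"y":0.015,"z":-0.003,"ax":0,"ay":0,"az":0,"fingers":1}]' 60
python3 - <<'E'
from h import *
cv2.imwrite("pics/s2.png",get_image("scene")[:,:,::-1]);cv2.imwrite("pics/s2c.png",cv2.resize(cv2.imread("pics/s2.png")[130:390,180:400],None,fx=2.3,fy=2.3))
E
```

```text
time: 4.6
eef_pos: [0.6238, 0.1643, 0.1331]
tool_rot: [0.997, 0.076, 0.005, 0.005]
ft_force: [-16.0, -7.0, 44.4]
finger_gap: 0.0099
```

View pics/s2c.png

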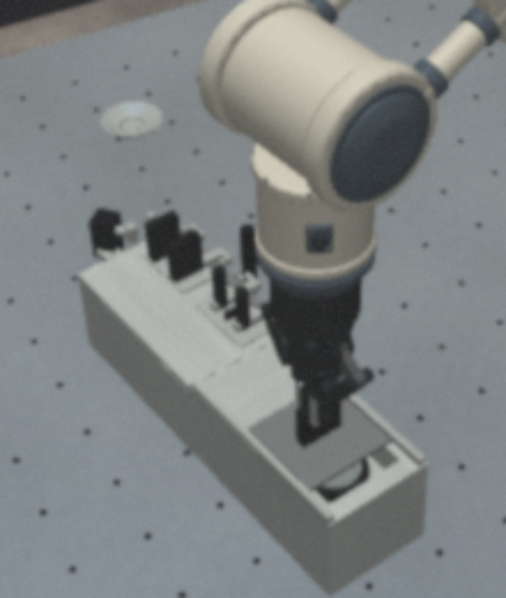

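```bash
python3 -m handwheel '[{"x":-0.0016,"y":0.008,"z":0,"ax":0,"ay":0,"az":0,"fingers":1},{"x":-0.0016,"y":0.008,"z":0,"ax":0,"ay":0,"az":0,"fingers":1}]' 20
```

```text
time: 4.85
eef_pos: [0.6205, 0.184, 0.1335]
tool_rot: [0.997, 0.077, 0.007, 0.005]
ft_force: [7.7, -1.7, -14.6]
finger_gap: 0.0101
```

```bash
python3 -m handwheel '[{"x":-0.0008,"y":0.004,"z":0,"ax":0,"ay":0,"az":0,"fingers":1},{"x":0,"y":0,"z":-0.0005,"ax":0,"ay":0,"az":0,"fingers":1}]'; python3 -m handwheel '[{"x":-0.0008,"y":0.004,"z":0,"ax":0,"ay":0,"az":0,"fingers":1}]'
```

```text
time: 5.05
eef_pos: [0.6201, 0.1876, 0.1333]
tool_rot: [0.997, 0.078, 0.007, 0.007]
ft_force: [-4.6, -12.5, 12.7]
finger_gap: 0.0103
time: 5.15
eef_pos: [0.6199, 0.1882, 0.1334]
tool_rot: [0.997, 0.078, 0.007, 0.01]
ft_force: [8.6, -52.3, -3.4]
finger_gap: 0.0101
```

The end stop was reached: the force rose to 52 N after about 96 mm of travel. I'm releasing and lifting.

```bash
python3 -m handwheel '[{"x":0,"y":0,"z":0,"ax":0,"ay":0,"az":0,"fingers":1},{"x":0,"y":0,"z":0,"ax":0,"ay":0,"az":0,"fingers":-1},{"x":0,"y":0,"z":0,"ax":0,"ay":0,"az":0,"fingers":-1},{"x":0,"y":0,"z":0,"ax":0,"ay":0,"az":0,"fingers":-1},{"x":0,"y":0,"z":0.03,"ax":0.01,"ay":0.014,"az":0,"fingers":-1}]' 40;python3 -m handwheel '[{"x":0,"y":0,"z":0.04,"ax":0,"ay":0,"az":0,"fingers":-1},{"x":0.005,"y":-0.04,"z":0.01,"ax":0,"ay":0,"az":0,"fingers":-1},{"x":0.005,"y":-0.04,"z":0,"ax":0,"ay":0,"az":0,"fingers":-1},{"x":0.005,"y":-0.04,"z":0,"ax":0,"ay":0,"az":0,"fingers":-1},{"x":0.005,"y":-0.04,"z":0,"ax":0,"ay":0,"az":0,"fingers":-1}]'
python3 - <<'E'
from h import *
cv2.imwrite("pics/s3.png",get_image("scene")[:,:,::-1]);cv2.imwrite("pics/s3c.png",cv2.resize(cv2.imread("pics/s3.png")[130:390,180:400],None,fx=2.3,fy=2.3))
E
```

```text
time: 5.65
eef_pos: [0.6178, 0.1886, 0.1606]
tool_rot: [0.997, 0.078, -0.003, 0.005]
ft_force: [-0.3, -0.6, 0.1]
finger_gap: 0.0678
time: 6.15
eef_pos: [0.6396, 0.031, 0.2176]
tool_rot: [0.997, 0.083, 0.001, 0.004]
ft_force: [0.1, -0.4, -1.0]
finger_gap: 0.0855
```

View pics/s3c.png

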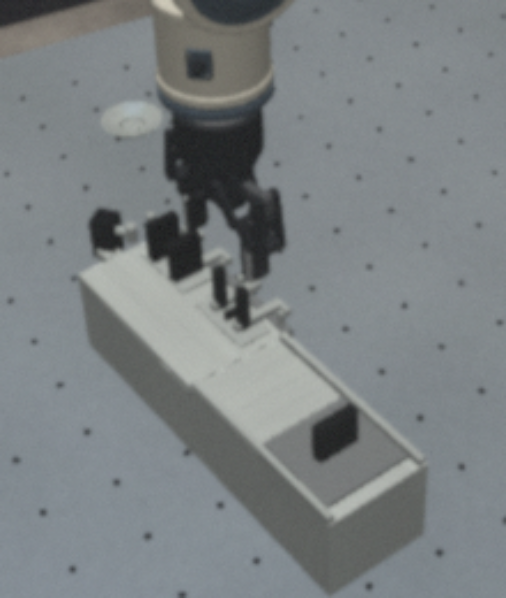

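The well is fully covered: the rib is near pixel (336,433) in the crop, with the cover at the end wall. Next is the block catch at (0.633, -0.114).

```bash
python3 -m handwheel '[{"x":-0.001,"y":-0.04,"z":0,"ax":0,"ay":0,"az":-0.01,"fingers":-1},{"x":-0.001,"y":-0.04,"z":0,"ax":0,"ay":0,"az":0,"fingers":-1},{"x":-0.001,"y":-0.04,"z":0,"ax":0,"ay":0,"az":0,"fingers":-1},{"x":0,"y":-0.01,"z":0,"ax":0,"ay":0,"az":0,"fingers":-1},{"x":0,"y":0,"z":-0.02,"ax":0,"ay":0,"az":0,"fingers":-1}]'
```

```text
time: 6.7
eef_pos: [0.6392, -0.1108, 0.2003]
tool_rot: [0.997, 0.075, 0.005, 0.005]
ft_force: [0.4, 0.6, -0.5]
finger_gap: 0.0852
```

```bash
python3 -m handwheel '[{"x":0,"y":0,"z":0,"ax":0,"ay":0,"az":0,"fingers":-1}]'
```

```text
time: 6.8
eef_pos: [0.6381, -0.1104, 0.1982]
tool_rot: [0.997, 0.075, 0.003, 0.004]
ft_force: [-0.4, 0.8, -0.2]
finger_gap: 0.0857
```

```bash
python3 -m handwheel '[{"x":-0.004,"y":-0.0035,"z":-0.02,"ax":0,"ay":0.006,"az":0.006,"fingers":-1},{"x":0,"y":0,"z":-0.028,"ax":0,"ay":0,"az":0,"fingers":-1},{"x":0,"y":0,"z":-0.012,"ax":0,"ay":0,"az":0,"fingers":-1},{"x":0,"y":0,"z":0,"ax":0,"ay":0,"az":0,"fingers":-1}]' 30
python3 - <<'E'
from h import *
cv2.imwrite("pics/s4.png",get_image("scene")[:,:,::-1]);cv2.imwrite("pics/s4c.png",cv2.resize(cv2.imread("pics/s4.png")[180:310,200:350],None,fx=4,fy=4))
E
```

```text
time: 7.2
eef_pos: [0.6359, -0.1109, 0.1398]
tool_rot: [0.997, 0.079, 0.002, 0.004]
ft_force: [0.0, -0.1, 0.3]
finger_gap: 0.0853
```

View pics/s4c.png

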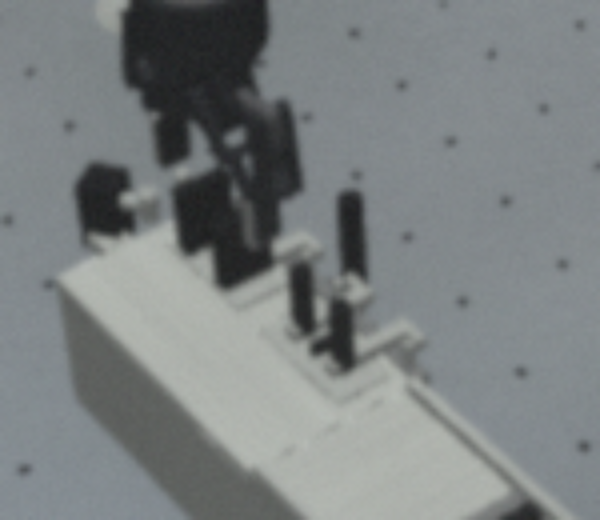

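```bash
python3 -m handwheel '[{"x":-0.002,"y":-0.0025,"z":-0.018,"ax":0,"ay":0,"az":0,"fingers":-1},{"x":0,"y":0,"z":0,"ax":0,"ay":0,"az":0,"fingers":-1}]' 30
```

```text
time: 7.45
eef_pos: [0.6358, -0.1129, 0.1253]
tool_rot: [0.997, 0.08, 0.004, 0.005]
ft_force: [0.0, -0.2, -0.4]
finger_gap: 0.0857
```

```bash
python3 -m handwheel '[{"x":0,"y":0,"z":-0.003,"ax":0,"ay":0,"az":0,"fingers":1},{"x":0,"y":0,"z":0,"ax":0,"ay":0,"az":0,"fingers":1},{"x":0,"y":0,"z":0,"ax":0,"ay":0,"az":0,"fingers":1},{"x":0,"y":0,"z":0,"ax":0,"ay":0,"az":0,"fingers":1},{"x":0,"y":0,"z":0,"ax":0,"ay":0,"az":0,"fingers":1}]' 30;python3 -m handwheel '[{"x":0,"y":0,"z":0,"ax":0,"ay":0,"az":0,"fingers":1},{"x":0,"y":0,"z":0,"ax":0,"ay":0,"az":0,"fingers":1},{"x":0,"y":0,"z":0,"ax":0,"ay":0,"az":0,"fingers":1}]'
```

```text
time: 7.95
eef_pos: [0.6385, -0.1134, 0.1279]
tool_rot: [0.997, 0.08, 0.007, 0.006]
ft_force: [-1.6, -0.1, -12.7]
finger_gap: 0.0305
time: 8.25
eef_pos: [0.6386, -0.1133, 0.1278]
tool_rot: [0.997, 0.08, 0.007, 0.006]
ft_force: [-0.1, -1.0, -3.1]
finger_gap: 0.0307
```

The gap stopped at 31 mm with both tabs against their inner stops. I'm opening, lifting and checking.

```bash
python3 -m handwheel '[{"x":0,"y":0,"z":0,"ax":0,"ay":0,"az":0,"fingers":-1},{"x":0,"y":0,"z":0,"ax":0,"ay":0,"az":0,"fingers":-1},{"x":0,"y":0,"z":0,"ax":0,"ay":0,"az":0,"fingers":-1},{"x":-0.002,"y":0,"z":0.03,"ax":0.005,"ay":0.014,"az":0,"fingers":-1},{"x":0,"y":0,"z":0.03,"ax":0,"ay":0,"az":0,"fingers":-1}]' 30
python3 - <<'E'
from h import *
cv2.imwrite("pics/s5.png",get_image("scene")[:,:,::-1]);cv2.imwrite("pics/s5c.png",cv2.resize(cv2.imread("pics/s5.png")[180:310,200:350],None,fx=4,fy=4))
E
```

```text
time: 8.75
eef_pos: [0.6351, -0.1126, 0.1864]
tool_rot: [0.997, 0.08, -0.003, 0.002]
ft_force: [1.0, 0.0, 0.2]
finger_gap: 0.0852
```

View pics/s5c.png

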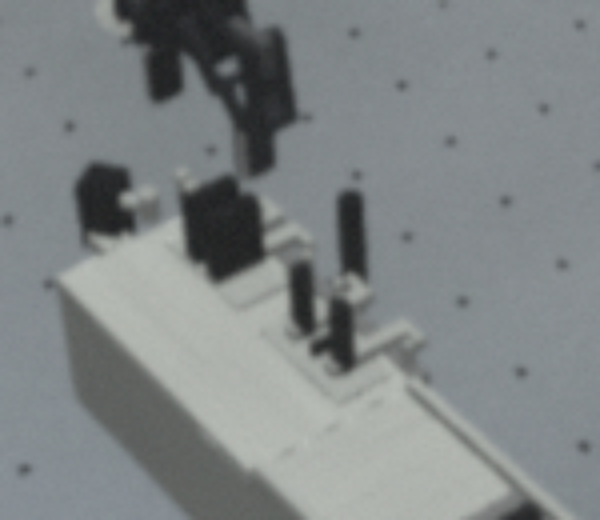

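The blocks now stand close together, near (213–240,230) in the crop. Next is the round catch.

```bash
python3 -m handwheel '[{"x":-0.006,"y":0.032,"z":0,"ax":0,"ay":0,"az":0,"fingers":-1},{"x":-0.006,"y":0.032,"z":0,"ax":0,"ay":0,"az":0,"fingers":-1},{"x":-0.005,"y":0.02,"z":0,"ax":0,"ay":0,"az":0,"fingers":-1},{"x":0,"y":0,"z":0,"ax":0,"ay":0,"az":0,"fingers":-1},{"x":0,"y":0,"z":0,"ax":0,"ay":0,"az":0,"fingers":-1}]'
```

```text
time: 9.3
eef_pos: [0.6217, -0.0273, 0.1953]
tool_rot: [0.997, 0.08, 0.005, 0.004]
ft_force: [-0.3, 0.1, 0.4]
finger_gap: 0.0856
```

```bash
python3 -m handwheel '[{"x":-0.004,"y":0.012,"z":-0.02,"ax":0,"ay":0.008,"az":0,"fingers":-1},{"x":0,"y":0,"z":-0.02,"ax":0,"ay":0,"az":0,"fingers":-1},{"x":0,"y":0,"z":-0.01,"ax":0,"ay":0,"az":0,"fingers":-1},{"x":0,"y":0,"z":0,"ax":0,"ay":0,"az":0,"fingers":-1}]'
python3 - <<'E'
from h import *
cv2.imwrite("pics/s6.png",get_image("scene")[:,:,::-1]);cv2.imwrite("pics/s6c.png",cv2.resize(cv2.imread("pics/s6.png")[180:310,200:350],None,fx=4,fy=4))
E
```

```text
time: 9.7
eef_pos: [0.6194, -0.018, 0.1447]
tool_rot: [0.997, 0.079, 0.002, 0.004]
ft_force: [-0.7, -0.3, -0.6]
finger_gap: 0.0855
```

View pics/s6c.png

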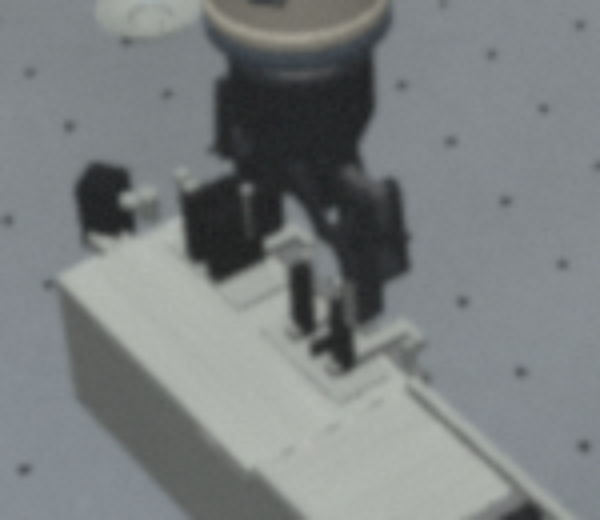

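```bash
python3 -m handwheel '[{"x":-0.003,"y":0.003,"z":-0.018,"ax":0,"ay":0,"az":0,"fingers":-1},{"x":0,"y":0,"z":-0.004,"ax":0,"ay":0,"az":0,"fingers":-1},{"x":0,"y":0,"z":0,"ax":0,"ay":0,"az":0,"fingers":-1}]' 30
```

```text
time: 10.05
eef_pos: [0.6187, -0.0166, 0.1256]
tool_rot: [0.997, 0.078, 0.004, 0.005]
ft_force: [-0.2, -0.4, 0.3]
finger_gap: 0.0857
```

```bash
python3 -m handwheel '[{"x":-0.003,"y":0.001,"z":-0.003,"ax":0,"ay":0.005,"az":0,"fingers":1},{"x":0,"y":0,"z":0,"ax":0,"ay":0,"az":0,"fingers":1},{"x":0,"y":0,"z":0,"ax":0,"ay":0,"az":0,"fingers":1},{"x":0,"y":0,"z":0,"ax":0,"ay":0,"az":0,"fingers":1},{"x":0,"y":0,"z":0,"ax":0,"ay":0,"az":0,"fingers":1}]' 30;python3 -m handwheel '[{"x":0,"y":0,"z":0,"ax":0,"ay":0,"az":0,"fingers":1},{"x":0,"y":0,"z":0,"ax":0,"ay":0,"az":0,"fingers":1},{"x":0,"y":0,"z":0,"ax":0,"ay":0,"az":0,"fingers":1}]'
```

```text
time: 10.55
eef_pos: [0.6175, -0.0155, 0.1264]
tool_rot: [0.997, 0.078, 0.004, 0.005]
ft_force: [-4.5, -0.2, -4.8]
finger_gap: 0.0296
time: 10.85
eef_pos: [0.6174, -0.0155, 0.1264]
tool_rot: [0.997, 0.078, 0.004, 0.005]
ft_force: [-0.5, 0.6, -1.9]
finger_gap: 0.0294
```

```bash
python3 -m handwheel '[{"x":0,"y":0,"z":0,"ax":0,"ay":0,"az":0,"fingers":-1},{"x":0,"y":0,"z":0,"ax":0,"ay":0,"az":0,"fingers":-1},{"x":0,"y":0,"z":0,"ax":0,"ay":0,"az":0,"fingers":-1},{"x":0,"y":0,"z":0.03,"ax":0.005,"ay":0.01,"az":0,"fingers":-1},{"x":0,"y":0,"z":0.03,"ax":0,"ay":0,"az":0,"fingers":-1}]' 30;python3 -m handwheel '[{"x":-0.016,"y":-0.025,"z":0,"ax":0,"ay":0,"az":0,"fingers":-1},{"x":-0.016,"y":-0.02,"z":0,"ax":0,"ay":0,"az":0,"fingers":-1},{"x":-0.006,"y":-0.006,"z":0,"ax":0,"ay":0,"az":0,"fingers":-1},{"x":0,"y":0,"z":0,"ax":0,"ay":0,"az":0,"fingers":-1}]'
python3 - <<'E'
from h import *
for c in("scene","top"):cv2.imwrite(f"pics/{c}7.png",get_image(c)[:,:,::-1])
cv2.imwrite("pics/s7c.png",cv2.resize(cv2.imread("pics/scene7.png")[180:310,200:350],None,fx=4,fy=4))
E
```

```text
time: 11.35
eef_pos: [0.6159, -0.0155, 0.1846]
tool_rot: [0.997, 0.078, -0.004, 0.001]
ft_force: [0.4, -1.1, 0.7]
finger_gap: 0.0856
time: 11.75
eef_pos: [0.5801, -0.0679, 0.1899]
tool_rot: [0.997, 0.078, 0.001, 0.002]
ft_force: [-0.0, -0.3, 0.4]
finger_gap: 0.0857
```

View pics/s7c.png

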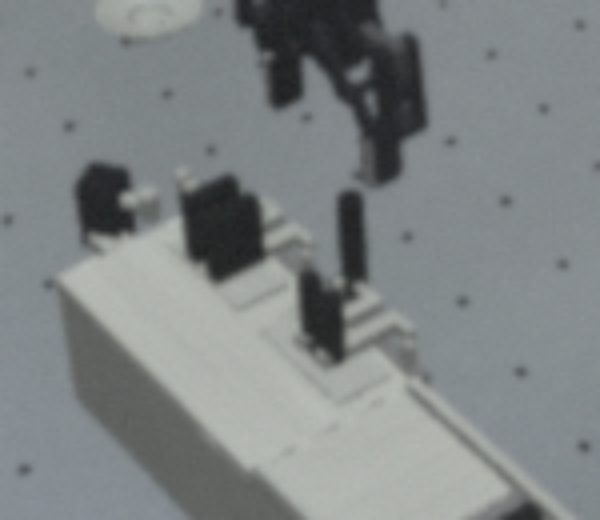

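All four tabs stand together. Now to the pull, which I take as (0.569, -0.075).

```bash
python3 -m handwheel '[{"x":-0.011,"y":-0.007,"z":-0.015,"ax":0,"ay":0,"az":0,"fingers":-1},{"x":0,"y":0,"z":-0.02,"ax":0,"ay":0,"az":0,"fingers":-1},{"x":0,"y":0,"z":-0.012,"ax":0,"ay":0,"az":0,"fingers":-1},{"x":0,"y":0,"z":0,"ax":0,"ay":0,"az":0,"fingers":-1}]'
python3 - <<'E'
from h import *
for c in("scene","top"):cv2.imwrite(f"pics/{c}8.png",get_image(c)[:,:,::-1])
a=cv2.resize(cv2.imread("pics/scene8.png")[180:310,200:350],None,fx=4,fy=4)
cv2.imwrite("pics/s8c.png",a)
E
```

```text
time: 12.25
eef_pos: [0.5722, -0.0716, 0.1411]
tool_rot: [0.997, 0.08, 0.002, 0.002]
ft_force: [0.2, 0.5, 0.0]
finger_gap: 0.0856
```

View pics/s8c.png

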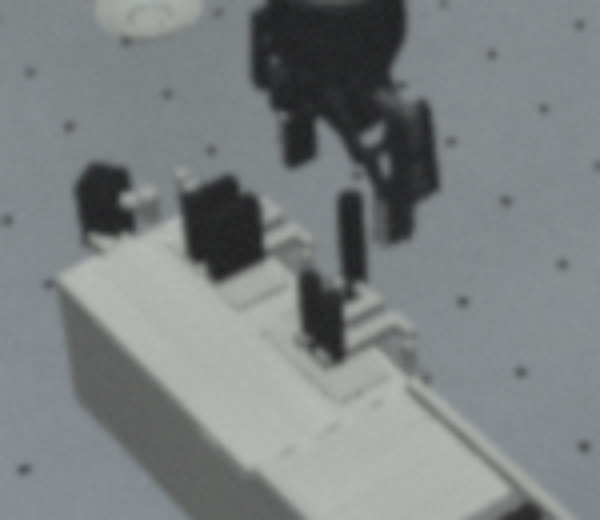

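```bash
python3 -m handwheel '[{"x":-0.004,"y":-0.003,"z":-0.016,"ax":0,"ay":0.004,"az":0,"fingers":-1},{"x":0,"y":0,"z":-0.002,"ax":0,"ay":0,"az":0,"fingers":0},{"x":0,"y":0,"z":0,"ax":0,"ay":0,"az":0,"fingers":1},{"x":0,"y":0,"z":0,"ax":0,"ay":0,"az":0,"fingers":1},{"x":0,"y":0,"z":0,"ax":0,"ay":0,"az":0,"fingers":1}]' 60;python3 -m handwheel '[{"x":0,"y":0,"z":0,"ax":0,"ay":0,"az":0,"fingers":1},{"x":0,"y":0,"z":0,"ax":0,"ay":0,"az":0,"fingers":1},{"x":0,"y":0,"z":0,"ax":0,"ay":0,"az":0,"fingers":1}]'
```

```text
time: 12.85
eef_pos: [0.5721, -0.0745, 0.1282]
tool_rot: [0.997, 0.08, 0.004, 0.003]
ft_force: [0.1, 0.1, -0.6]
finger_gap: 0.028
time: 13.15
eef_pos: [0.5718, -0.0732, 0.1289]
tool_rot: [0.997, 0.08, 0.004, 0.002]
ft_force: [1.2, -1.7, -7.5]
finger_gap: 0.0139
```

```bash
cat > arc.py <<'E'
from h import *
import sys
H=np.array([.6067,-.1851]);r0=np.array([-.0349,.1119]);yaw0=.1601
def go(step=.1,n=5):
    s=status.sense();p=s["eef_pos"];q=s["tool_rot"];yaw=2*np.arctan2(q[1],q[0])
    r=p[:2]-H;th=np.arctan2(r[1],r[0])-np.arctan2(r0[1],r0[0]);th=(th+np.pi)%(2*np.pi)-np.pi
    print("theta",round(th,3),"rad err mm",round((np.linalg.norm(r)-np.linalg.norm(r0))*1e3,1),"yaw",round(yaw-yaw0,3),"tilt",np.round([2*(q[0]*q[2]+q[3]*q[1]),2*(q[1]*q[2]-q[3]*q[0])],3))
    cur=p[:2];cy=yaw-yaw0
    for i in range(1,n+1):
        t=th+step*i;R=np.array([[np.cos(t),-np.sin(t)],[np.sin(t),np.cos(t)]]);n_=H+R@r0
        print(np.round((n_-cur)*1e3,1),"az",round(t-cy,3));cur=n_;cy=t
go(*[float(a) if i==0 else int(a) for i,a in enumerate(sys.argv[1:])])
E
python3 arc.py .08
```

```text
theta -0.0 rad err mm 0.0 yaw 0.001 tilt [ 0.008 -0.004]
[-8.8 -3.2] az 0.079
[-8.6 -3.8] az 0.08
[-8.2 -4.5] az 0.08
[-7.8 -5.2] az 0.08
[-7.4 -5.8] az 0.08
```

```bash
python3 -m handwheel '[{"x":-0.0088,"y":-0.0032,"z":0,"ax":0,"ay":0,"az":0.08,"fingers":1},{"x":-0.0086,"y":-0.0038,"z":0,"ax":0,"ay":0,"az":0.08,"fingers":1}]' 60; python3 arc.py .08
```

```text
time: 13.35
eef_pos: [0.5551, -0.0801, 0.1289]
tool_rot: [0.987, 0.162, 0.005, 0.002]
ft_force: [2.6, -3.6, -5.9]
finger_gap: 0.0146
theta 0.154 rad err mm -0.2 yaw 0.165 tilt [ 0.01  -0.003]
[-8.3 -4.3] az 0.07
[-7.9 -5.1] az 0.08
[-7.4 -5.7] az 0.08
[-6.9 -6.3] az 0.08
[-6.4 -6.8] az 0.08
```

```bash
python3 -m handwheel '[{"x":-0.0083,"y":-0.0043,"z":0,"ax":0,"ay":0,"az":0.07,"fingers":1},{"x":-0.0079,"y":-0.0051,"z":0,"ax":0,"ay":0,"az":0.08,"fingers":1},{"x":-0.0074,"y":-0.0057,"z":0,"ax":0,"ay":0,"az":0.08,"fingers":1}]' 80; python3 arc.py .08
python3 - <<'E'
from h import *
for c in("scene","top"):cv2.imwrite(f"pics/{c}9.png",get_image(c)[:,:,::-1])
cv2.imwrite("pics/s9c.png",cv2.resize(cv2.imread("pics/scene9.png")[150:310,180:350],None,fx=3.5,fy=3.5))
E
```

```text
time: 13.65
eef_pos: [0.5316, -0.0961, 0.129]
tool_rot: [0.96, 0.279, 0.006, 0.002]
ft_force: [3.8, -2.0, -8.2]
finger_gap: 0.0136
theta 0.398 rad err mm -0.7 yaw 0.404 tilt [ 0.012 -0.001]
[-7.4 -5.8] az 0.074
[-6.4 -6.9] az 0.08
[-5.8 -7.3] az 0.08
[-5.2 -7.8] az 0.08
[-4.6 -8.2] az 0.08
```

View pics/s9c.png

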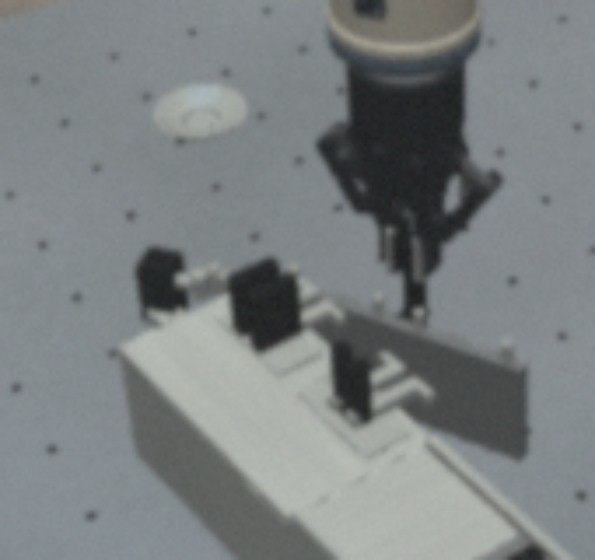

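The gate opens with the gripper: its free end is at about (525,410) in the crop. Continuing.

```bash
python3 -m handwheel '[{"x":-0.0074,"y":-0.0058,"z":-0.0003,"ax":0,"ay":0,"az":0.074,"fingers":1},{"x":-0.0064,"y":-0.0069,"z":0,"ax":0,"ay":0,"az":0.08,"fingers":1},{"x":-0.0058,"y":-0.0073,"z":0,"ax":0,"ay":0,"az":0.08,"fingers":1},{"x":-0.0052,"y":-0.0078,"z":0,"ax":0,"ay":0,"az":0.08,"fingers":1}]' 80; python3 arc.py .08
```

```text
time: 14.15
eef_pos: [0.5089, -0.1228, 0.1289]
tool_rot: [0.906, 0.423, 0.008, 0.001]
ft_force: [2.5, 0.9, -5.8]
finger_gap: 0.0137
theta 0.701 rad err mm -1.3 yaw 0.714 tilt [0.014 0.005]
[-5.8 -7.4] az 0.067
[-4.1 -8.5] az 0.08
[-3.4 -8.7] az 0.08
[-2.7 -9. ] az 0.08
[-1.9 -9.2] az 0.08
```

```bash
python3 -m handwheel '[{"x":-0.0055,"y":-0.0074,"z":-0.0003,"ax":0,"ay":0,"az":0.067,"fingers":1},{"x":-0.0041,"y":-0.0085,"z":0,"ax":0,"ay":0,"az":0.08,"fingers":1},{"x":-0.0034,"y":-0.0087,"z":0,"ax":0,"ay":0,"az":0.08,"fingers":1},{"x":-0.0027,"y":-0.009,"z":0,"ax":0,"ay":0,"az":0.08,"fingers":1}]' 80; python3 arc.py .08
```

```text
time: 14.55
eef_pos: [0.495, -0.1564, 0.129]
tool_rot: [0.83, 0.557, 0.009, -0.0]
ft_force: [3.3, 1.9, -5.6]
finger_gap: 0.0136
theta 1.017 rad err mm -1.9 yaw 1.022 tilt [0.014 0.01 ]
[-3.8 -8.7] az 0.075
[-1.2 -9.3] az 0.08
[-0.5 -9.4] az 0.08
[ 0.3 -9.4] az 0.08
[ 1.  -9.3] az 0.08
```

```bash
python3 -m handwheel '[{"x":-0.0025,"y":-0.0088,"z":-0.0003,"ax":0,"ay":0,"az":0.075,"fingers":1},{"x":-0.0012,"y":-0.0093,"z":0,"ax":0,"ay":0,"az":0.08,"fingers":1},{"x":-0.0005,"y":-0.0094,"z":0,"ax":0,"ay":0,"az":0.08,"fingers":1},{"x":0.0003,"y":-0.0094,"z":0,"ax":0,"ay":0,"az":0.08,"fingers":1}]' 80; python3 arc.py .08
```

```text
time: 14.95
eef_pos: [0.4921, -0.1929, 0.1289]
tool_rot: [0.732, 0.681, 0.009, -0.003]
ft_force: [1.7, 3.1, -4.1]
finger_gap: 0.0134
theta 1.336 rad err mm -2.3 yaw 1.338 tilt [0.01  0.017]
[-1.3 -9.5] az 0.078
[ 1.8 -9.2] az 0.08
[ 2.5 -9. ] az 0.08
[ 3.2 -8.8] az 0.08
[ 3.9 -8.5] az 0.08
```

```bash
python3 -m handwheel '[{"x":0.001,"y":-0.0094,"z":-0.0003,"ax":0,"ay":0,"az":0.078,"fingers":1},{"x":0.0018,"y":-0.0092,"z":0,"ax":0,"ay":0,"az":0.08,"fingers":1},{"x":0.0012,"y":-0.004,"z":0,"ax":0,"ay":0,"az":0.03,"fingers":1},{"x":0,"y":0,"z":0,"ax":0,"ay":0,"az":0,"fingers":1},{"x":0,"y":0,"z":0,"ax":0,"ay":0,"az":0,"fingers":1}]' 80; python3 -m handwheel '[{"x":0,"y":0,"z":0,"ax":0,"ay":0,"az":0,"fingers":1},{"x":0,"y":0,"z":0,"ax":0,"ay":0,"az":0,"fingers":1},{"x":0,"y":0,"z":0,"ax":0,"ay":0,"az":0,"fingers":1}]'; python3 arc.py .08
python3 - <<'E'
from h import *
for c in("scene","top"):cv2.imwrite(f"pics/{c}10.png",get_image(c)[:,:,::-1])
cv2.imwrite("pics/s10c.png",cv2.resize(cv2.imread("pics/scene10.png")[120:400,160:400],None,fx=2.1,fy=2.1))
cv2.imwrite("pics/t10c.png",cv2.resize(cv2.imread("pics/top10.png")[140:300,180:420],None,fx=3,fy=3))
for l in("jar","mount","dish"):
    print(l,[(np.round(d["xyz"],3).tolist(),round(d["confidence"],2)) for d in finder.tip_of("scene",l)[:1]])
E
```

```text
time: 15.45
eef_pos: [0.4959, -0.2147, 0.1289]
tool_rot: [0.667, 0.745, 0.009, -0.006]
ft_force: [-2.1, 2.2, 2.0]
finger_gap: 0.0133
time: 15.75
eef_pos: [0.4956, -0.2136, 0.1289]
tool_rot: [0.668, 0.744, 0.009, -0.007]
ft_force: [-2.9, 1.9, -0.7]
finger_gap: 0.0132
theta 1.52 rad err mm -2.5 yaw 1.519 tilt [0.002 0.021]
[ 0.2 -9.6] az 0.081
[ 3.4 -8.7] az 0.08
[ 4.1 -8.4] az 0.08
[ 4.8 -8.1] az 0.08
[ 5.4 -7.7] az 0.08
jar [([0.398, 0.289, 0.004], 0.72)]
mount [([0.497, 0.407, -0.001], 0.64)]
dish []
```

View pics/s10c.png

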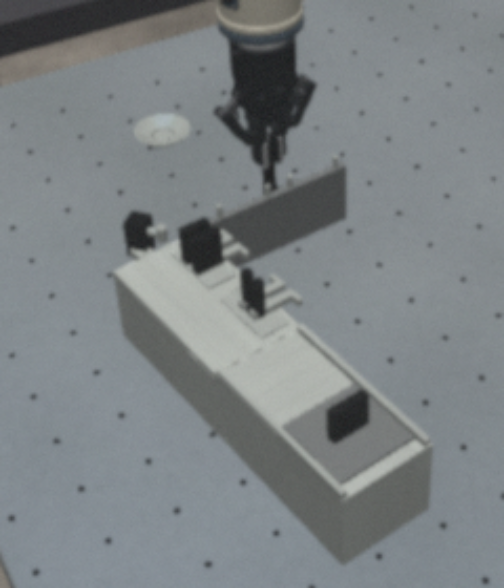

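View pics/t10c.png

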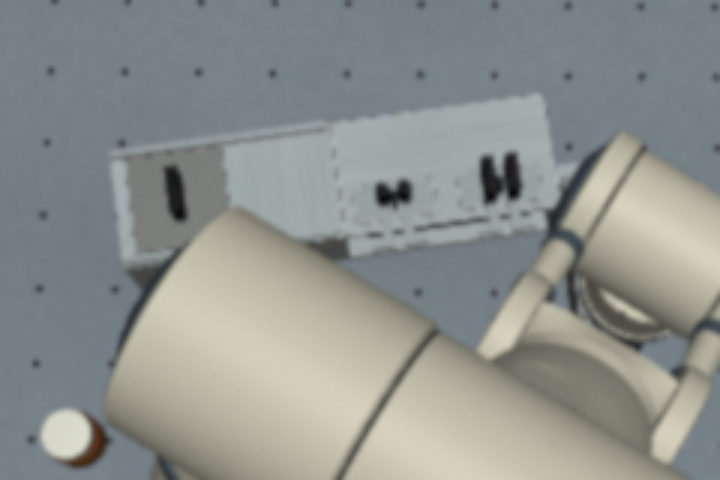

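```bash
python3 -m handwheel '[{"x":0,"y":0,"z":0,"ax":0,"ay":0,"az":0,"fingers":1},{"x":0,"y":0,"z":0,"ax":0,"ay":0,"az":0,"fingers":1}]'; python3 -c "
from h import *
ctrl.job_done();say()"
```

```text
time: 16.2
eef_pos: [0.4957, -0.2138, 0.1289]
tool_rot: [0.668, 0.744, 0.009, -0.007]
ft_force: [-3.6, 2.4, -0.2]
finger_gap: 0.0133
the job is handed in; nothing more can be done
the job is handed in; nothing more can be done
```

The loader is ready, and I handed the job in at about 16 s with the gate held wide open. No verdict was reported.

- **Cover:** I slid it about 96 mm until it hit the end stop, where the force rose to 52 N. The pictures show the lens well fully covered.
- **Catches:** I squeezed the square blocks first, then the round posts. Both pairs stopped at a finger gap of about 30 mm. The final pictures show all four tabs still in.
- **Gate:** I swung it by its pull to about 1.52 rad, worked out from the arm's pose around the hinge. It is still gripped at 80 N and standing still.
- **Bystanders:** The jar and lens mount measure where they were at the start, to within about 3 mm. The finder missed the dish in the last check, but the scene picture shows it still standing clear.
- **Small disagreements:**
  - The gripper ended 2.5 mm closer to the hinge than my estimated arc.
  - The finger gaps read 2 to 5 mm under the nominal sizes.
  - While sliding the cover, the upward or downward force briefly reached 44 N through the fingers, from a small height correction made while gripping the rib.

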